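# Push the stuck filter cartridge out into the basin

## Task

The used filter cartridge is jammed in the clear slanted sleeve next to the washbasin. Take the wooden dowel from its rest, push the cartridge down through the sleeve from the upper mouth until it comes out of the lower end and drops into the basin bowl, then lay the dowel back in its rest and let go. Touch the cartridge only with the dowel, and leave the mug, the soap bottle and the figurine where they are.

Things in the scene. Friction and masses are not known exactly. Their poses are not given: they have to be found in the camera images.
- dowel_center (a point): Centre of the plain light-wood dowel: a round rod 20 mm in diameter and 200 mm long, 60 g, both ends alike. x is its axis. It starts lying level in its rest, its axis 44 mm above the counter. Gripped about 40 mm from its centre, the other end reaches 140 mm ahead of the grip, enough to push right through the sleeve.
- rest_seat (a point): Bare aluminium rest of the dowel, fixed to the counter: base plate 200 x 44 x 8 mm with two notched blocks 10 mm thick, at x = +80 and -80 mm, up to 51 mm high; between them it is open, for gripping the dowel. This point is where the dowel's centre lies when seated, 44 mm above the counter. x runs along the dowel's direction, z up.
- sleeve: Clear plastic tube with grey end collars, fixed 30 degrees below level in an aluminium stand: length 110 mm, bore 40 mm, outside 51 mm at the collars, 53 mm at the clamp band. Origin at the centre of the upper mouth, 165 mm above the counter. x runs down along the tube's axis in the pushing direction, y is level, z points out of the tube's top.
- cartridge_center (a point): Centre of the white ribbed filter cartridge, a cylinder 36 mm in diameter and 60 mm long, 70 g, x along its axis. It starts jammed in the sleeve, its upper face about 22 mm down from the upper mouth. It takes about 10 N to slide and stays put until its upper face is past the clip, 70 mm down; pushing the dowel's end to the lower mouth (110 mm) surely clears it.
- basin: White ceramic washbasin standing on the counter, 260 mm (its x) by 420 mm (its y) by 70 mm high. Origin at the centre of its underside, z up. The open bowl spans x from -114 to 114 mm and y from -120 to 194 mm, floor at z = 20 mm, rim at 70 mm; the deck at its -y end carries a tap 190 mm high, whose spout reaches to y = -64 mm.
- mug: White mug, 80 mm wide, 95 mm high, a bystander. Origin at the centre of its underside.
- soap: Amber soap bottle, 60 mm wide, 160 mm high, a bystander. Origin at the centre of its underside.
- figurine: Small plain white figurine, 64 mm wide, 110 mm high, a bystander. Origin at the centre of its underside.
- sleeve_exit (a point): Centre of the sleeve's lower mouth, on its axis 110 mm from the upper mouth, above the basin; axes as the sleeve's. 70 mm down the tube a sprung clip (grey cheeks, up to 37 mm above the axis) presses through the top wall and jams the cartridge; its roller comes no lower than 14 mm above the axis, so the dowel passes under it.
There are look-alikes about, which are no part of the job. Of the things shaped like the part that bears dowel_center, the wooden one is meant.

How it is judged:
By the outcome, as a careful person would: the job done as asked, in the order asked, and still so for the second after the job is handed in, with the robot touching nothing.
It also fails if it takes over 58 s, if anything falls off the work surface, if the arm or the gripper's body presses on something with over 40 N, if the wrist force passes 120 N, or if a joint passes its speed limit or range.

## Robot

A 6-joint arm with a two-finger parallel gripper is mounted at the origin on the work surface. World frame = base frame: x ahead of the robot, y to its left, z up, the work surface at z = 0. Lengths are in m, angles in rad, forces in N, time in s.
With the tool pointing down it reaches from about 0.4 to 0.825 m from the base axis. Payload 7 kg.
Tool frame: the origin (TCP) lies between the finger pads; the fingertips stand 11 mm ahead of it and the grasp point (between the pads) lies 8 mm behind it; x points along the fingers, z is the direction in which the jaws open and shut, and the axes are right-handed (so a half turn about x gives the same grasp; the last joint's range is limited). The gripper opens to 88 mm and grips with 3 to 60 N. Pads are 19 mm wide; open, the fingers measure 130 mm over their backs; the gripper's body (78 mm by 193 mm) begins 47 mm behind the grasp point.
Start: joints at [1.559, 0.359, 0.012, 0, -1.224, -0.288], TCP at [0.199, 0.645, 0.238] pointing down, gripper open.
Joint ranges: [-3.07, 3.07], [-1.43, 2.12], [-1.02, 1.25], [-3.03, 1.67], [-3.05, -0], [-3.03, 3.03]. Speed limits (rad/s): [2.39, 2.39, 3.01, 3.14, 3.14, 3.14].

## Interface

Orientations are given as [roll, pitch, yaw] about the fixed x, y, z axes, in that order (R = Rz(yaw) Ry(pitch) Rx(roll)).
In Python, from station import arm gives the robot as it stands.
- The arm moves only by the tool jog_arm, never from a script. Its argument "motion" is a list of rows, each an object of numbers: "dx", "dy", "dz": the shift along the tool's x, y, z in m; "twist": the turn about the tool's x in degrees. In form: [{"dx": .., "dy": .., "dz": .., "twist": ..}, ...]. A call has 1 to 20 rows; each row is the pose to reach, as a shift and turn from the pose commanded when the call began, along the tool's axes at that moment; what a row does not reach only later rows make up. A row lasts 1/12 s, in which the tool goes at most 41.7 mm and 7.16 degrees, less where a joint would pass 70% of its speed; a pose out of reach is approached as far as the arm can. A call with a gripper value outside its range is refused whole. "gripper" is the finger opening in m, from 0 to 0.0876, set as the call begins (left out, the last holds). The fingers move at their own pace and stop on an object; "newtons" is the grip in N (left out, the last holds). Time passes only in rows, so rows that repeat a pose let the fingers close. It gives the time, the measured TCP pose, the force and the opening at its end, in the units of the state.
- arm.get_state(): the state, without advancing time (a new reading comes with each control period).
- arm.grab_frame(name): name is "scene" or "top"; returns the picture (400x640x3 uint8, red, green, blue); there is no depth.
- arm.camera_model(name): a dict with "camera_matrix" (3x3 intrinsics, pixels), "k1" (the pictures are not rectified: a ray, as slopes to the right and down, at radius r is drawn at 1 + k1 r^2 times it, then the intrinsics apply), "eye" and "attitude" of the camera in the world. Camera axes: x right, y down, z forward; pixel columns grow to the right and rows downward; lengths in m; the calibration is good to about 2 mm. A picture is of the moment at which its call begins. camera_model takes no time and is no camera call.
- arm.job_done(): hands the job in, once; it reports no verdict.
The state is a dict: "t": time; "q": joint angles; "qd": joint speeds; "joint_efforts": joint torques, N m; "eef_pos": TCP position; "ee_rot": TCP orientation; "force": force on the tool from outside, world axes, zero at the start; "moment": the same for the moment, N m; "width": finger opening in m.
Only numpy, scipy, OpenCV 4.12 (cv2) and the standard library are available. Lean on these libraries where they do the work, as an engineer would, in place of code of your own. Each camera call takes 0.05 s, during which the arm holds its last target.

## Working session

There is one attempt and no reset: what is moved stays moved. The work goes in short steps, Python scripts to look and compute and a tool call to move; the robot and the scene stay as the last step left them, time stands still between calls to the robot, and variables do not carry over. Pictures are saved under pics/ and viewed, and the job is handed in when it is done.

Besides the shell and the picture viewer there is one more tool, called after "Emit:" as name([rows], argument=value, ...), one row to a line, values as JSON. jog_arm: Moves the arm, as the interface text tells. Its arguments: {"type":"object","properties":{"motion":{"type":"array"},"gripper":{"type":"number"},"newtons":{"type":"number"}},"required":["motion"]}

```bash
ls; mkdir -p pics
python3 - <<'E'
from station import arm
import cv2
print(arm.get_state())
for n in("scene","top"):
    print(n,arm.camera_model(n))
    cv2.imwrite(f"pics/{n}0.png",arm.grab_frame(n)[:,:,::-1])
E
```

```text
pics
{'t': 0.0, 'q': array([ 1.55912417e+00,  3.59414184e-01,  1.10299874e-02, -3.48649119e-04,
       -1.22407610e+00, -2.88117826e-01]), 'qd': array([-0.00223233, -0.00087776,  0.00079681,  0.00102941,  0.00031747,
        0.0002127 ]), 'joint_efforts': array([-2.77938725e-04, -5.82710409e+01,  2.93062234e+01,  6.99726954e+00,
        6.94929447e-03, -1.57199293e-04]), 'eef_pos': array([0.19921496, 0.64443291, 0.23659271]), 'ee_rot': array([ 0.09366672,  1.56910038, -1.77703834]), 'force': array([-0.61116365,  1.13132903,  0.27141872]), 'moment': array([-0.01705221,  0.01582129, -0.01456692]), 'width': 0.08750394582462656}
scene {'camera_matrix': array([[486.33285138,   0.        , 314.53675938],
       [  0.        , 486.33285138, 195.9247989 ],
       [  0.        ,   0.        ,   1.        ]]), 'k1': -0.07405767716711065, 'eye': array([1.22033134, 0.58279301, 0.97757665]), 'attitude': array([-2.33341137,  0.01172302,  2.20689666])}
top {'camera_matrix': array([[365.14605298,   0.        , 322.21330978],
       [  0.        , 365.14605298, 204.58037401],
       [  0.        ,   0.        ,   1.        ]]), 'k1': 0.002083389517385406, 'eye': array([0.33842827, 0.05721099, 1.17105727]), 'attitude': array([-3.00241055, -0.02295565, -1.54103655])}
```

View pics/scene0.png

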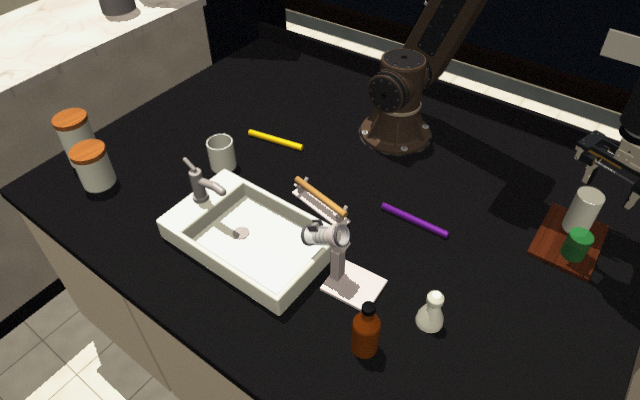

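View pics/top0.png

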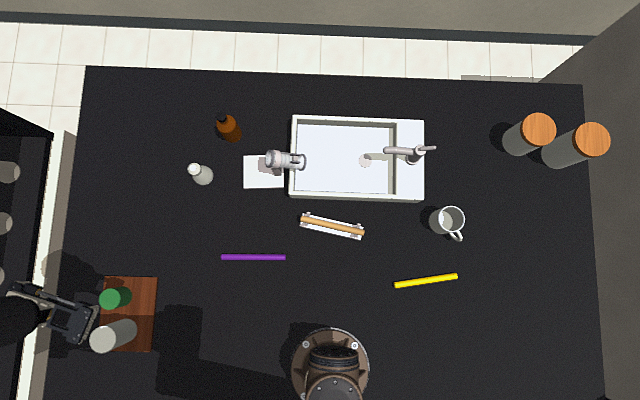

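The top view shows the wooden dowel in its rest at about (332,226), the sleeve at (285,160) over the basin, and purple and yellow look-alikes at (253,257) and (426,281). The scene view shows the dowel at (320,195) and the sleeve mouth at about (341,236). The tool can only shift and twist about vertical, so the 30° tilt has to come from the dowel pivoting between the pads. Next I'll measure.

```bash
cat > h.py <<'E'
import numpy as np, cv2
from station import arm
from scipy.spatial.transform import Rotation as Ro
def cam(n):
    m=arm.camera_model(n);return m['camera_matrix'],m['k1'],np.array(m['eye']),Ro.from_euler('xyz',m['attitude']).as_matrix()
def ray(n,uv):
    K,k,e,R=cam(n)
    D=np.array([k,0,0,0,0.])
    p=cv2.undistortPoints(np.array(uv,float).reshape(-1,1,2),K,D)[:,0]
    d=np.c_[p,np.ones(len(p))]@R.T
    return e,d/np.linalg.norm(d,axis=1)[:,None]
def proj(n,P):
    K,k,e,R=cam(n); q=(np.atleast_2d(P)-e)@R; s=q[:,:2]/q[:,2:]
    s=s*(1+k*(s**2).sum(1)[:,None]); return s*K[0,0]+K[:2,2]
def plane(n,uv,z):
    e,d=ray(n,uv); return e+d*((z-e[2])/d[:,2])[:,None]
def tri(u1,u2,n1='scene',n2='top'):
    e1,d1=ray(n1,u1);e2,d2=ray(n2,u2);out=[]
    for a,b in zip(d1,d2):
        t=np.linalg.lstsq(np.c_[a,-b],e2-e1,rcond=None)[0]
        p,q=e1+a*t[0],e2+b*t[1];out.append(np.r_[(p+q)/2,np.linalg.norm(p-q)])
    return np.array(out)
def big(path,roi,s,out):
    im=cv2.imread(path);x0,y0,x1,y1=roi
    cv2.imwrite(out,cv2.resize(im[y0:y1,x0:x1],None,fx=s,fy=s,interpolation=cv2.INTER_CUBIC))
E
python3 - <<'E'
from h import *
print(Ro.from_euler('xyz',arm.get_state()['ee_rot']).as_matrix().round(3))
ends={}
for n,roi in(("scene",(285,170,355,222)),("top",(295,205,370,245))):
    im=cv2.imread(f"pics/{n}0.png");x0,y0,x1,y1=roi
    hsv=cv2.cvtColor(im,cv2.COLOR_BGR2HSV)
    m=cv2.inRange(hsv,(8,90,60),(28,255,255));k=np.zeros_like(m);k[y0:y1,x0:x1]=m[y0:y1,x0:x1]
    c=max(cv2.findContours(k,cv2.RETR_EXTERNAL,cv2.CHAIN_APPROX_NONE)[0],key=cv2.contourArea)
    r=cv2.minAreaRect(c);b=cv2.boxPoints(r);print(n,r)
    a=np.array(r[0]);L=max(r[1]);e=[(b[i]+b[(i+1)%4])/2 for i in range(4)]
    e.sort(key=lambda p:-np.linalg.norm(p-a));e=sorted(e[:2],key=lambda p:p[0]);print(e)
    ends[n]=e; 
print(tri(ends['scene'],ends['top']),)
T=tri(ends['scene'][::-1],ends['top']);print(T)
for n in ends: print(plane(n,ends[n],.044))
big("pics/scene0.png",(270,170,400,315),5,"pics/s_z.png");big("pics/top0.png",(235,100,375,245),5,"pics/t_z.png")
E
```

```text
[[-0.     0.955 -0.295]
 [-0.001 -0.295 -0.955]
 [-1.     0.     0.002]]
scene ((320.5999755859375, 196.19998168945312), (64.39999389648438, 7.599999904632568), 36.869895935058594)
[array([294.83997, 176.87999], dtype=float32), array([346.36   , 215.51997], dtype=float32)]
top ((331.845458984375, 225.18948364257812), (65.73120880126953, 6.191216945648193), 12.63336181640625)
[array([299.77554, 218.0014 ], dtype=float32), array([363.91537, 232.37756], dtype=float32)]
[[ 0.48148756  0.0469895   0.17229743  0.13312453]
 [ 0.38812046 -0.03022118 -0.06057059  0.17044119]]
[[ 0.45213382  0.10556236  0.04323709  0.0029374 ]
 [ 0.41458079 -0.09536321  0.0498512   0.00160109]]
[[ 0.40982292 -0.10039991  0.044     ]
 [ 0.45202912  0.10722438  0.044     ]]
[[ 0.4528108   0.10427014  0.044     ]
 [ 0.41454245 -0.09547215  0.044     ]]
```

Run:
```python
from h import *
big("pics/scene0.png",(285,175,385,310),4.4,"pics/s_z1.png");big("pics/top0.png",(235,130,375,245),5,"pics/t_z1.png")
```

```text
(no output)
```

View pics/s_z1.png

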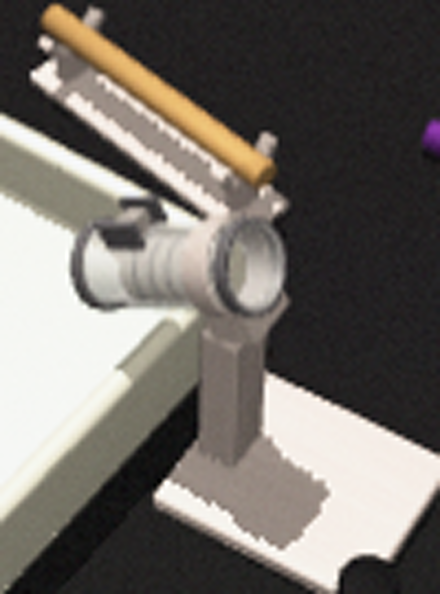

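View pics/t_z1.png

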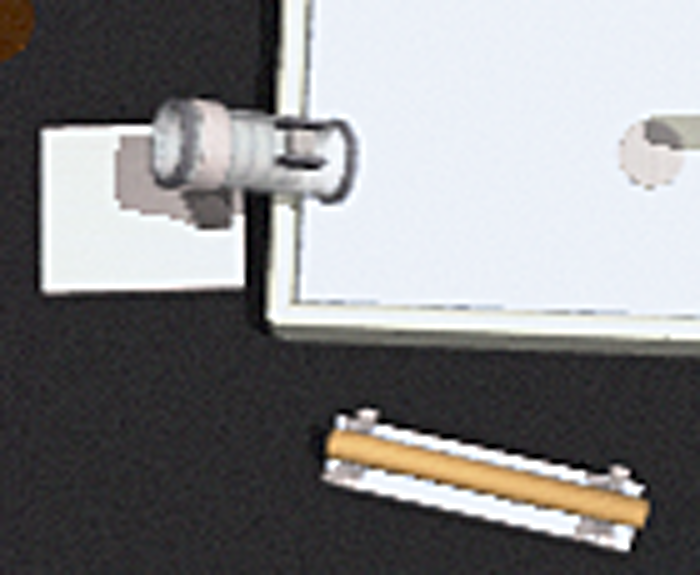

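Run:
```python
from h import *
s=lambda u:np.array(u)/4.4+[285,175]-0.4
t=lambda u:np.array(u)/5+[235,130]-0.4
M=tri([s((251,268))],[t((172,142))]);print("mouth",M)
print(plane('top',[t((172,142))],.165),plane('scene',[s((251,268))],.165))
# lower ring: scene outer ring x 70..~120,y 217..312 ; 
E2=tri([s((92,264))],[t((338,160))]);print("exit",E2, plane('top',[t((338,160))],.11))
d=E2[0,:3]-M[0,:3];print(np.linalg.norm(d),np.degrees(np.arctan2(d[2],np.hypot(d[0],d[1]))),np.degrees(np.arctan2(d[1],d[0])))
# basin rim outer-left edge direction in top crop: points (283,0),(270,325)
b=plane('top',[t((283,2)),t((268,318))],.07);print(b)
b=plane('top',[(424,200.5),t((268,322))],.07);print(b,np.degrees(np.arctan2(*(b[0]-b[1])[[1,0]])))
# grey lever of stand base: edges
b=plane('top',[t((45,293)),t((243,286)),t((42,128)),t((150,125))],.006);print(b)
# overlay check
P0=M[0,:3];
def ring(c,ax,r):
    ax=ax/np.linalg.norm(ax);y=np.cross([0,0,1],ax);y/=np.linalg.norm(y);z=np.cross(ax,y)
    a=np.linspace(0,6.28,40)[:,None];return c+r*(np.cos(a)*y+np.sin(a)*z)
h=d[:2]/np.linalg.norm(d[:2]);ax=np.r_[h*np.cos(np.pi/6),-.5]
P0=np.r_[plane('top',[t((172,142))],.165)[0][:2],.165]
print(P0,ax)
for n,o,k,f in(("scene",(285,175),4.4,"s_z1"),("top",(235,130),5,"t_z1")):
    im=cv2.imread(f"pics/{f}.png")
    for c,r,col in((P0,.0255,(0,0,255)),(P0,.02,(0,255,0)),(P0+.11*ax,.0255,(0,0,255))):
        q=(proj(n,ring(c,ax,r))-o+.4)*k
        cv2.polylines(im,[q.astype(int)],True,col,1)
    cv2.imwrite(f"pics/o_{n}.png",im)
```

```text
mouth [[0.60803494 0.19327083 0.16300252 0.001227  ]]
[[0.60781937 0.1924782  0.165     ]] [[0.60923192 0.19475721 0.165     ]]
exit [[0.61581502 0.0992103  0.11103945 0.00359834]] [[0.61508618 0.10076102 0.11      ]]
0.10774076400738183 -28.83553988252742 -85.2716204577365
[[0.7257096  0.14054782 0.07      ]
 [0.52503388 0.14136734 0.07      ]]
[[ 0.5163446  -0.27546758  0.07      ]
 [ 0.52256032  0.14126178  0.07      ]] -90.85453064233259
[[0.54738443 0.29049618 0.006     ]
 [0.55632587 0.16329732 0.006     ]
 [0.6567324  0.29895285 0.006     ]
 [0.6613043  0.22877205 0.006     ]]
[0.60781937 0.1924782  0.165     ] [ 0.07138834 -0.86307804 -0.5       ]
```

View pics/o_scene.png

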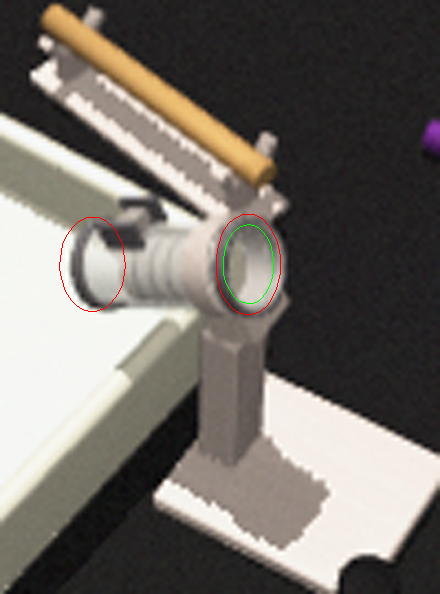

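View pics/o_top.png

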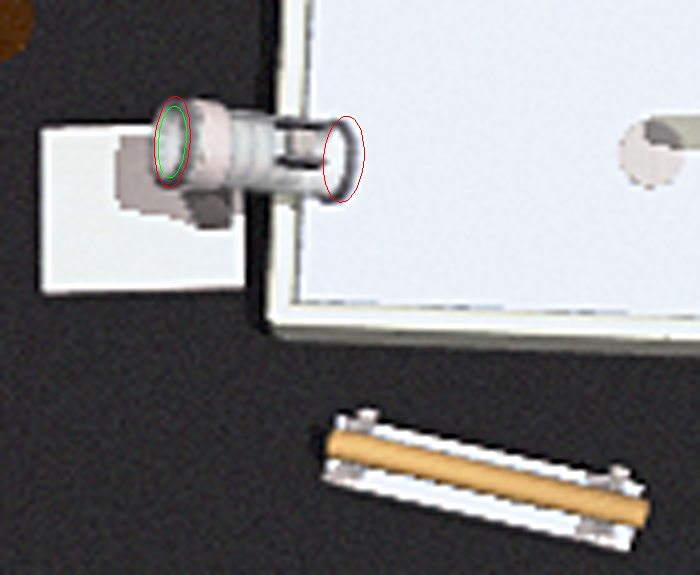

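The overlay shows the sleeve estimate sitting about 3–4 mm too far down-axis. The corrected mouth is about (0.6085, 0.196, 0.165), heading −85.5°. The dowel centre is (0.4335, 0.005), measured height 0.043–0.050, heading −100.9°, length about 0.204. I'll grip 45 mm behind its centre, at (0.442, 0.049), moving above it first.

Emit:
jog_arm([
  {"dx":0,"dy":0.008,"dz":0.01,"twist":1.7},
  {"dx":0,"dy":0.024,"dz":0.03,"twist":5},
  {"dx":0,"dy":0.045,"dz":0.055,"twist":9.2},
  {"dx":0,"dy":0.069,"dz":0.085,"twist":14.2},
  {"dx":0,"dy":0.094,"dz":0.114,"twist":19.2},
  {"dx":0,"dy":0.118,"dz":0.144,"twist":24.2},
  {"dx":0,"dy":0.143,"dz":0.174,"twist":29.3},
  {"dx":0,"dy":0.167,"dz":0.204,"twist":34.3},
  {"dx":0,"dy":0.192,"dz":0.234,"twist":39.3},
  {"dx":0,"dy":0.216,"dz":0.263,"twist":44.3},
  {"dx":0,"dy":0.241,"dz":0.293,"twist":49.3},
  {"dx":0.005,"dy":0.265,"dz":0.323,"twist":54.3},
  {"dx":0.01,"dy":0.29,"dz":0.353,"twist":59.4},
  {"dx":0.02,"dy":0.314,"dz":0.383,"twist":64.4},
  {"dx":0.03,"dy":0.338,"dz":0.413,"twist":69.4},
  {"dx":0.04,"dy":0.359,"dz":0.437,"twist":73.6},
  {"dx":0.05,"dy":0.379,"dz":0.462,"twist":77.7},
  {"dx":0.06,"dy":0.396,"dz":0.482,"twist":81.1},
  {"dx":0.065,"dy":0.404,"dz":0.492,"twist":82.8},
  {"dx":0.07,"dy":0.408,"dz":0.497,"twist":83.6},
], gripper=0.07, newtons=30)

```text
t: 1.77
eef_pos: [0.442, 0.0472, 0.1668]
ee_rot: [0.701, 1.57, -2.634]
force: [-0.9, -0.2, 0.1]
width: 0.0701
```

```bash
cat >> h.py <<'E'
def st():
    s=arm.get_state();R=Ro.from_euler('xyz',s['ee_rot']).as_matrix()
    print('t',round(s['t'],2),'p',s['eef_pos'].round(4),'zhead',np.degrees(np.arctan2(R[1,2],R[0,2])).round(2),'F',s['force'].round(1),'M',s['moment'].round(2),'w',round(s['width'],4),'q6',s['q'][5].round(2));return s,R
def to(p):
    s,R=st();print('dx dy dz to',p,(R.T@(np.array(p)-s['eef_pos'])).round(4))
E
python3 - <<'E'
from h import *
to([.4422,.0488,.037])
for n in("scene","top"): cv2.imwrite(f"pics/{n}1.png",arm.grab_frame(n)[:,:,::-1])
big("pics/scene1.png",(260,120,400,240),4,"pics/s1z.png");big("pics/top1.png",(265,170,405,270),4,"pics/t1z.png")
cv2.imwrite("pics/j1.png",np.vstack([cv2.imread("pics/s1z.png"),cv2.imread("pics/t1z.png")])[:,:])
im=cv2.imread("pics/j1.png");cv2.imwrite("pics/j1.png",cv2.resize(im,None,fx=.66,fy=.66))
E
```

```text
t 1.77 p [0.442  0.0472 0.1668] zhead 168.93 F [-0.9 -0.2  0.1] M [ 0.1  -0.03 -0.01] w 0.0701 q6 -0.75
dx dy dz to [0.4422, 0.0488, 0.037] [ 0.1298 -0.0017 -0.    ]
```

View pics/j1.png

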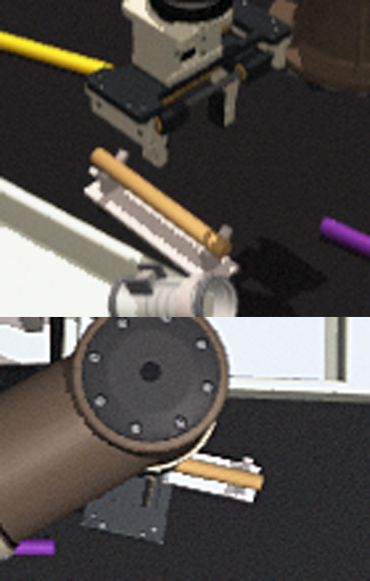

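The gripper is centred over the dowel, jaws across it, and the basin rim is clear. Descending and gripping.

Emit:
jog_arm([
  {"dx":0.01,"dy":-0.001,"dz":0,"twist":0},
  {"dx":0.03,"dy":-0.002,"dz":0,"twist":0},
  {"dx":0.055,"dy":-0.002,"dz":0,"twist":0},
  {"dx":0.08,"dy":-0.002,"dz":0,"twist":0},
  {"dx":0.1,"dy":-0.002,"dz":0,"twist":0},
  {"dx":0.115,"dy":-0.002,"dz":0,"twist":0},
  {"dx":0.125,"dy":-0.002,"dz":0,"twist":0},
  {"dx":0.13,"dy":-0.002,"dz":0,"twist":0},
  {"dx":0.13,"dy":-0.002,"dz":0,"twist":0},
  {"dx":0.13,"dy":-0.002,"dz":0,"twist":0},
])

```text
t: 2.7
eef_pos: [0.443, 0.0522, 0.038]
ee_rot: [-2.699, 1.57, 0.255]
force: [-0.4, 0.3, 0.9]
width: 0.0703
```

Emit:
jog_arm([
  {"dx":0},
  {"dx":0},
  {"dx":0},
  {"dx":0},
  {"dx":0},
  {"dx":0},
  {"dx":0},
  {"dx":0},
  {"dx":0},
  {"dx":0},
], gripper=0.0, newtons=30)

```text
invalid input
```

Run:
```python
from h import *
st()
cv2.imwrite("pics/scene2.png",arm.grab_frame("scene")[:,:,::-1])
big("pics/scene2.png",(260,120,400,240),4,"pics/s2z.png")
```

```text
t 2.7 p [0.443  0.0522 0.038 ] zhead 169.3 F [-0.4  0.3  0.9] M [ 0.1  -0.06 -0.01] w 0.0703 q6 -0.75
```

View pics/s2z.png

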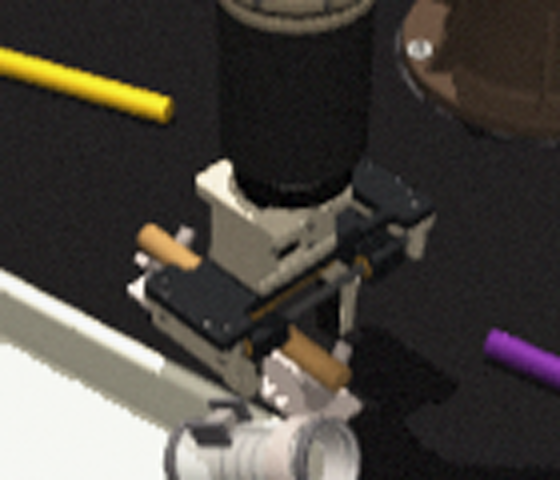

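The fingers straddle the dowel between the blocks. The close call was refused because its rows were missing keys, so I'm resending it.

Emit:
jog_arm([
  {"dx":0,"dy":0,"dz":0,"twist":0},
  {"dx":0,"dy":0,"dz":0,"twist":0},
  {"dx":0,"dy":0,"dz":0,"twist":0},
  {"dx":0,"dy":0,"dz":0,"twist":0},
  {"dx":0,"dy":0,"dz":0,"twist":0},
  {"dx":0,"dy":0,"dz":0,"twist":0},
  {"dx":0,"dy":0,"dz":0,"twist":0},
  {"dx":0,"dy":0,"dz":0,"twist":0},
  {"dx":0,"dy":0,"dz":0,"twist":0},
  {"dx":0,"dy":0,"dz":0,"twist":0},
], gripper=0.0, newtons=30)

```text
t: 3.58
eef_pos: [0.4428, 0.0515, 0.0375]
ee_rot: [1.013, 1.571, -2.317]
force: [-0.1, 0.4, 0.4]
width: 0.0191
```

Run:
```python
from h import *
st()
```

```text
t 3.58 p [0.4428 0.0515 0.0375] zhead 169.22 F [-0.1  0.4  0.4] M [ 0.08 -0.09 -0.02] w 0.0191 q6 -0.75
```

Emit:
jog_arm([
  {"dx":-0.004,"dy":0,"dz":0,"twist":0},
  {"dx":-0.012,"dy":0,"dz":0,"twist":0},
  {"dx":-0.025,"dy":0,"dz":0,"twist":0},
  {"dx":-0.045,"dy":0,"dz":0,"twist":0},
  {"dx":-0.07,"dy":0,"dz":0,"twist":0},
  {"dx":-0.095,"dy":0,"dz":0,"twist":0},
  {"dx":-0.12,"dy":0,"dz":0,"twist":0},
  {"dx":-0.145,"dy":0,"dz":0,"twist":0},
  {"dx":-0.17,"dy":0,"dz":0,"twist":0},
  {"dx":-0.19,"dy":0,"dz":0,"twist":0},
  {"dx":-0.205,"dy":0,"dz":0,"twist":0},
  {"dx":-0.215,"dy":0,"dz":0,"twist":0},
  {"dx":-0.22,"dy":0,"dz":0,"twist":0},
  {"dx":-0.22,"dy":0,"dz":0,"twist":0},
])

```text
t: 4.75
eef_pos: [0.4429, 0.0516, 0.2585]
ee_rot: [-2.424, 1.569, 0.53]
force: [0.2, -0.3, -0.5]
width: 0.0196
```

Run:
```python
from h import *
to([.594,.3804,.2575])
cv2.imwrite("pics/scene3.png",arm.grab_frame("scene")[:,:,::-1])
big("pics/scene3.png",(230,60,400,240),3.3,"pics/s3z.png")
# bystanders: base estimates from first pictures
t=cv2.imread("pics/top0.png")
print('soap cap',plane('top',[(222,119)],.15),'fig head',plane('top',[(194,169)],.1),'soap cap scene',plane('scene',[(369,308)],.155),'fig scene',plane('scene',[(435,297)],.1))
```

```text
t 4.75 p [0.4429 0.0516 0.2585] zhead 169.22 F [ 0.2 -0.3 -0.5] M [ 0.1  -0.07 -0.  ] w 0.0196 q6 -0.75
dx dy dz to [0.594, 0.3804, 0.2575] [ 0.0015 -0.3512 -0.0869]
soap cap [[0.72307699 0.33606521 0.15      ]] fig head [[0.58353667 0.42202512 0.1       ]] soap cap scene [[0.72861381 0.34157003 0.155     ]] fig scene [[0.58936173 0.42632679 0.1       ]]
```

View pics/s3z.png

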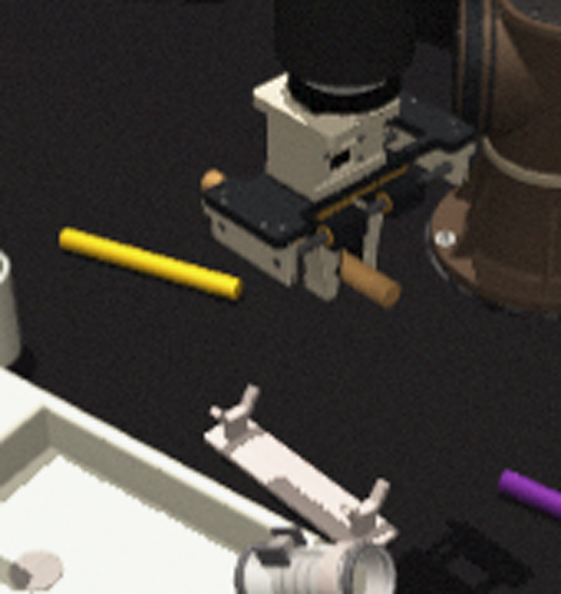

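The dowel is lifted and held level, and the rest is empty. The figurine at (0.586, 0.424) and soap at (0.725, 0.338) both sit lower than the path. Moving to the front of the sleeve mouth.

Emit:
jog_arm([
  {"dx":0,"dy":-0.01,"dz":-0.002,"twist":-0.4},
  {"dx":0,"dy":-0.03,"dz":-0.007,"twist":-1.3},
  {"dx":0,"dy":-0.055,"dz":-0.014,"twist":-2.4},
  {"dx":0,"dy":-0.085,"dz":-0.021,"twist":-3.7},
  {"dx":0,"dy":-0.115,"dz":-0.028,"twist":-5},
  {"dx":0,"dy":-0.145,"dz":-0.036,"twist":-6.3},
  {"dx":0,"dy":-0.175,"dz":-0.043,"twist":-7.6},
  {"dx":0,"dy":-0.205,"dz":-0.051,"twist":-8.9},
  {"dx":0,"dy":-0.235,"dz":-0.058,"twist":-10.2},
  {"dx":0,"dy":-0.265,"dz":-0.066,"twist":-11.5},
  {"dx":0,"dy":-0.295,"dz":-0.073,"twist":-12.9},
  {"dx":0.01,"dy":-0.32,"dz":-0.079,"twist":-13.9},
  {"dx":0.03,"dy":-0.338,"dz":-0.084,"twist":-14.7},
  {"dx":0.055,"dy":-0.348,"dz":-0.086,"twist":-15.2},
  {"dx":0.075,"dy":-0.351,"dz":-0.087,"twist":-15.3},
  {"dx":0.09,"dy":-0.351,"dz":-0.087,"twist":-15.3},
  {"dx":0.098,"dy":-0.351,"dz":-0.087,"twist":-15.3},
  {"dx":0.1,"dy":-0.351,"dz":-0.087,"twist":-15.3},
  {"dx":0.1,"dy":-0.351,"dz":-0.087,"twist":-15.3},
])

```text
t: 6.38
eef_pos: [0.5936, 0.3799, 0.1564]
ee_rot: [0.826, 1.569, -2.236]
force: [-0.3, -0.1, 0.3]
width: 0.0192
```

Run:
```python
from h import *
st()
for n in("scene","top"): cv2.imwrite(f"pics/{n}4.png",arm.grab_frame(n)[:,:,::-1])
big("pics/scene4.png",(290,140,480,330),3,"pics/s4z.png");big("pics/top4.png",(170,100,330,220),4,"pics/t4z.png")
```

```text
t 6.38 p [0.5936 0.3799 0.1564] zhead -175.47 F [-0.3 -0.1  0.3] M [ 0.11 -0.06 -0.02] w 0.0192 q6 -0.77
```

View pics/s4z.png

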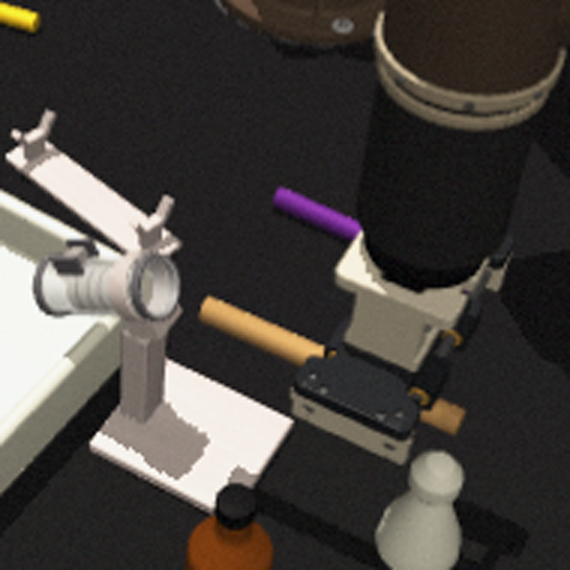

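View pics/t4z.png

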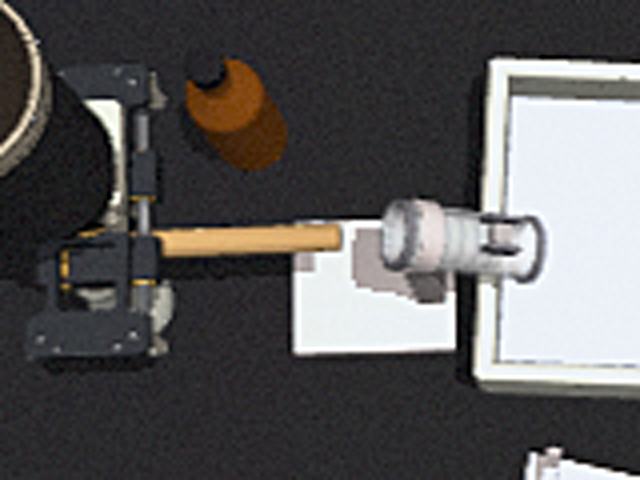

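Run:
```python
from h import *
E={}
for n,roi in(("scene",(350,230,402,262)),("top",(208,145,262,175))):
    im=cv2.imread(f"pics/{n}4.png");x0,y0,x1,y1=roi
    hsv=cv2.cvtColor(im,cv2.COLOR_BGR2HSV)
    m=cv2.inRange(hsv,(8,80,60),(28,255,255));k=np.zeros_like(m);k[y0:y1,x0:x1]=m[y0:y1,x0:x1]
    c=max(cv2.findContours(k,cv2.RETR_EXTERNAL,cv2.CHAIN_APPROX_NONE)[0],key=cv2.contourArea)
    pts=c[:,0].astype(float)
    b=cv2.boxPoints(cv2.minAreaRect(c))
    e=sorted([(b[i]+b[(i+1)%4])/2 for i in range(4)],key=lambda p:-np.linalg.norm(p-pts.mean(0)))[:2]
    e=sorted(e,key=lambda p:p[0]);E[n]=e;print(n,e)
tip=tri([E['scene'][0]],[E['top'][1]])[0];print('tip',tip)
g=plane('top',[E['top'][0]],.164);t=plane('top',[E['top'][1]],.164)
print(g,t,np.degrees(np.arctan2(*(t-g)[0][[1,0]])))
# elevation: plane through top cam ray line & scene ray line
e1,a=ray('top',E['top']);n1=np.cross(*a);e2,b=ray('scene',E['scene']);n2=np.cross(*b)
d=np.cross(n1,n2);d/=np.linalg.norm(d);d*=-np.sign(d[1]);print('axis',d,'head',np.degrees(np.arctan2(d[1],d[0])),'elev',np.degrees(np.arcsin(d[2])))
# sleeve axis same way : top/bottom collar edge mids -> from first pics heading
print(plane('top',[(268.6,158),(302.0,161.6)],.165))
```

```text
scene [array([356.27838, 241.62373], dtype=float32), array([396.732 , 259.6031], dtype=float32)]
top [array([208. , 159.5], dtype=float32), array([254. , 159.5], dtype=float32)]
tip [0.60336979 0.23255623 0.16408456 0.00461797]
[[0.59757373 0.3633269  0.164     ]] [[0.60221751 0.23455953 0.164     ]] -87.93461857948279
axis [ 0.04725772 -0.99799962 -0.04199361] head -87.28892984882046 elev -2.406764573198566
[[0.60777874 0.1936032  0.165     ]
 [0.60072538 0.09906781 0.165     ]]
```

The dowel tip measures (0.603, 0.233, 0.164), level, and in line with the mouth to about 2 mm. Next I'll enter the mouth 16 mm while level.

Emit:
jog_arm([
  {"dx":0,"dy":0.004,"dz":0,"twist":0},
  {"dx":0,"dy":0.01,"dz":0,"twist":0},
  {"dx":0,"dy":0.017,"dz":0,"twist":0},
  {"dx":0,"dy":0.024,"dz":0,"twist":0},
  {"dx":0,"dy":0.031,"dz":0,"twist":0},
  {"dx":0,"dy":0.038,"dz":0,"twist":0},
  {"dx":0,"dy":0.044,"dz":0,"twist":0},
  {"dx":0,"dy":0.049,"dz":0,"twist":0},
  {"dx":0,"dy":0.053,"dz":0,"twist":0},
  {"dx":0,"dy":0.053,"dz":0,"twist":0},
])

```text
t: 7.32
eef_pos: [0.5981, 0.3263, 0.1576]
ee_rot: [0.572, 1.571, -2.491]
force: [-0.3, -0.2, -1.5]
width: 0.0194
```

Run:
```python
from h import *
st()
for n in("scene","top"): cv2.imwrite(f"pics/{n}5.png",arm.grab_frame(n)[:,:,::-1])
big("pics/scene5.png",(290,190,390,280),5,"pics/s5z.png");big("pics/top5.png",(220,120,320,200),5,"pics/t5z.png")
cv2.imwrite("pics/j5.png",cv2.resize(np.vstack([cv2.imread("pics/s5z.png"),cv2.imread("pics/t5z.png")]),None,fx=.7,fy=.7))
```

```text
t 7.32 p [0.5981 0.3263 0.1576] zhead -175.52 F [-0.3 -0.2 -1.5] M [ 0.12  0.   -0.03] w 0.0194 q6 -0.71
```

View pics/j5.png

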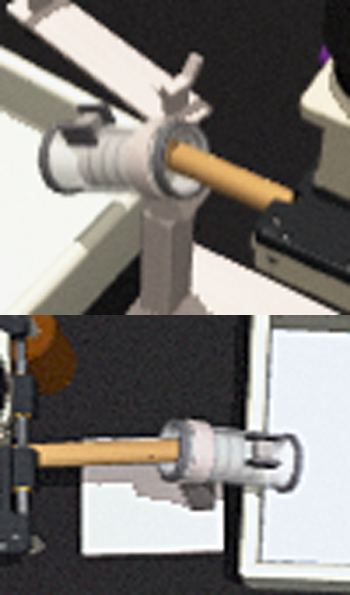

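The tip is inside the mouth, with a light 1.5 N contact. Now I'll swing the grip up in an arc about the tip so the sleeve's upper wall pivots the dowel in the pads.

Emit:
jog_arm([
  {"dx":-0.004,"dy":0,"dz":0,"twist":0},
  {"dx":-0.008,"dy":0,"dz":0,"twist":0},
  {"dx":-0.012,"dy":0.0005,"dz":0,"twist":0},
  {"dx":-0.016,"dy":0.001,"dz":0,"twist":0},
  {"dx":-0.02,"dy":0.0015,"dz":0,"twist":0},
  {"dx":-0.024,"dy":0.002,"dz":0,"twist":0},
  {"dx":-0.028,"dy":0.0027,"dz":0,"twist":0},
  {"dx":-0.032,"dy":0.0035,"dz":0,"twist":0},
  {"dx":-0.036,"dy":0.0045,"dz":0,"twist":0},
  {"dx":-0.04,"dy":0.0055,"dz":0,"twist":0},
  {"dx":-0.04,"dy":0.0055,"dz":0,"twist":0},
])

```text
t: 8.33
eef_pos: [0.5988, 0.3215, 0.1987]
ee_rot: [-2.793, 1.57, 0.428]
force: [-0.6, 1.3, -1.5]
width: 0.0191
```

Run:
```python
from h import *
st()
for n in("scene","top"): cv2.imwrite(f"pics/{n}6.png",arm.grab_frame(n)[:,:,::-1])
big("pics/scene6.png",(290,160,430,280),4,"pics/s6z.png");big("pics/top6.png",(220,120,320,200),5,"pics/t6z.png")
```

```text
t 8.33 p [0.5988 0.3215 0.1987] zhead -175.49 F [-0.6  1.3 -1.5] M [ 0.65  0.02 -0.11] w 0.0191 q6 -0.7
```

View pics/s6z.png

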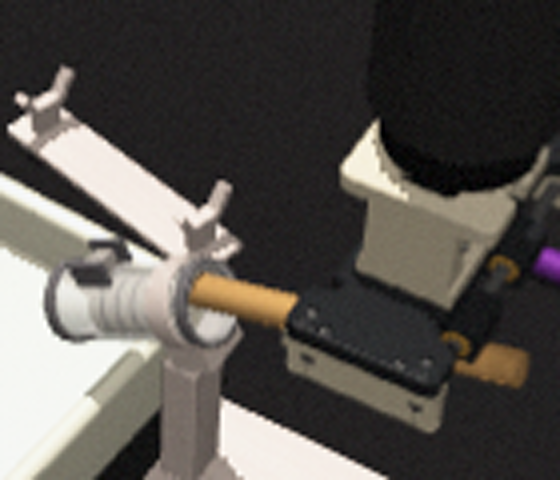

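The dowel is pivoting as planned at low force. Continuing.

Emit:
jog_arm([
  {"dx":-0.004,"dy":0.0012,"dz":0,"twist":0},
  {"dx":-0.008,"dy":0.0025,"dz":0,"twist":0},
  {"dx":-0.012,"dy":0.004,"dz":0,"twist":0},
  {"dx":-0.016,"dy":0.0055,"dz":0,"twist":0},
  {"dx":-0.02,"dy":0.007,"dz":0,"twist":0},
  {"dx":-0.024,"dy":0.009,"dz":0,"twist":0},
  {"dx":-0.028,"dy":0.011,"dz":0,"twist":0},
  {"dx":-0.032,"dy":0.013,"dz":0,"twist":0},
  {"dx":-0.032,"dy":0.013,"dz":0,"twist":0},
])

```text
t: 9.18
eef_pos: [0.5998, 0.3083, 0.2307]
ee_rot: [-2.838, 1.57, 0.382]
force: [-0.7, 0.2, -1.6]
width: 0.019
```

Run:
```python
from h import *
s,R=st()
M=np.array([.6085,.196,.165]);h=np.array([.0785,-.9969,0]);ax=h*.866+[0,0,-.5];up=h*.5+[0,0,.866]
g=s['eef_pos']+[0,0,.0065]-M;print('depth',g@ax,'tip depth',g@ax+.147,'above axis',g@up,'lat',g@np.cross(up,ax))
for n in("scene","top"): cv2.imwrite(f"pics/{n}7.png",arm.grab_frame(n)[:,:,::-1])
big("pics/scene7.png",(290,160,430,280),4,"pics/s7z.png");big("pics/top7.png",(220,120,320,200),5,"pics/t7z.png")
cv2.imwrite("pics/j7.png",cv2.resize(np.hstack([cv2.imread("pics/s7z.png"),cv2.resize(cv2.imread("pics/t7z.png"),(560,480))]),None,fx=.7,fy=.7))
```

```text
t 9.18 p [0.5998 0.3083 0.2307] zhead -175.49 F [-0.7  0.2 -1.6] M [0.63 0.03 0.04] w 0.019 q6 -0.68
depth -0.13368682221958805 tip depth 0.013313177780411939 above axis 0.00620309350145871 lat 0.00012191323396174117
```

View pics/j7.png

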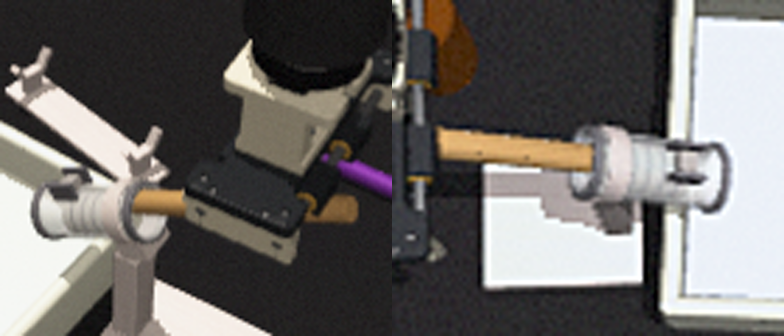

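The dowel lies along the axis, lateral error about 0, tip about 13 mm in. I'll finish the last ~2° against the wall, drop to the axis, then push the first 35 mm.

Emit:
jog_arm([
  {"dx":-0.002,"dy":0.001,"dz":0,"twist":0},
  {"dx":-0.004,"dy":0.002,"dz":0,"twist":0},
  {"dx":-0.004,"dy":0.002,"dz":0,"twist":0},
  {"dx":0,"dy":0,"dz":0,"twist":0},
  {"dx":0.004,"dy":-0.002,"dz":0,"twist":0},
  {"dx":0.006,"dy":-0.0035,"dz":0,"twist":0},
  {"dx":0.0085,"dy":0.001,"dz":0,"twist":0},
  {"dx":0.011,"dy":0.005,"dz":0,"twist":0},
  {"dx":0.0135,"dy":0.0095,"dz":0,"twist":0},
  {"dx":0.016,"dy":0.014,"dz":0,"twist":0},
  {"dx":0.0185,"dy":0.018,"dz":0,"twist":0},
  {"dx":0.021,"dy":0.0225,"dz":0,"twist":0},
  {"dx":0.0235,"dy":0.027,"dz":0,"twist":0},
  {"dx":0.0235,"dy":0.027,"dz":0,"twist":0},
])

```text
t: 10.45
eef_pos: [0.6012, 0.2802, 0.2053]
ee_rot: [0.762, 1.569, -2.301]
force: [0.8, -0.9, -0.9]
width: 0.0193
```

```bash
cat >> h.py <<'E'
def sl():
    s,R=st()
    M=np.array([.6085,.196,.165]);h=np.array([.0785,-.9969,0]);ax=h*.866+[0,0,-.5];up=h*.5+[0,0,.866]
    g=s['eef_pos']+[0,0,.0065]-M;print('tip depth',(g@ax+.147).round(4),'above axis',(g@up).round(4),'lat',(g@np.cross(up,ax)).round(4), 'F along axis',(s['force']@ax).round(1))
def shot(i,r1=(290,160,430,280),r2=(220,120,320,200)):
    for n in("scene","top"): cv2.imwrite(f"pics/{n}{i}.png",arm.grab_frame(n)[:,:,::-1])
    big(f"pics/scene{i}.png",r1,4,f"pics/s{i}z.png");big(f"pics/top{i}.png",r2,5,f"pics/t{i}z.png")
    a=cv2.imread(f"pics/s{i}z.png");b=cv2.imread(f"pics/t{i}z.png");b=cv2.resize(b,(int(b.shape[1]*a.shape[0]/b.shape[0]),a.shape[0]))
    j=np.hstack([a,b]);cv2.imwrite(f"pics/j{i}.png",cv2.resize(j,None,fx=790/j.shape[1],fy=790/j.shape[1]))
E
python3 - <<'E'
from h import *
sl();shot(8)
E
```

```text
t 10.45 p [0.6012 0.2802 0.2053] zhead -175.52 F [ 0.8 -0.9 -0.9] M [0.11 0.01 0.02] w 0.0193 q6 -0.65
tip depth 0.0504 above axis -0.0017 lat -0.0007 F along axis 1.3
```

View pics/j8.png

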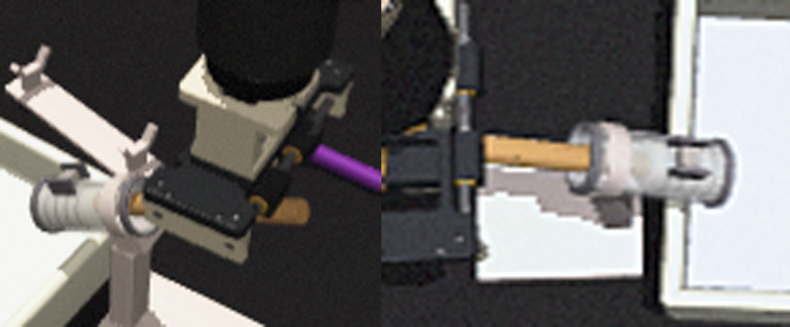

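The dowel is on the axis with the tip about 50 mm in, and the ribs have moved toward the exit. Pushing on, with a check partway.

Emit:
jog_arm([
  {"dx":0.0025,"dy":0.0043,"dz":0,"twist":0},
  {"dx":0.005,"dy":0.0087,"dz":0,"twist":0},
  {"dx":0.0075,"dy":0.013,"dz":0,"twist":0},
  {"dx":0.01,"dy":0.0173,"dz":0,"twist":0},
  {"dx":0.0125,"dy":0.0217,"dz":0,"twist":0},
  {"dx":0.015,"dy":0.026,"dz":0,"twist":0},
])

```text
t: 11.05
eef_pos: [0.6033, 0.2547, 0.1904]
ee_rot: [0.843, 1.569, -2.22]
force: [0.6, -0.8, -1.0]
width: 0.0192
```

Run:
```python
from h import *
sl();shot(9)
```

```text
t 11.05 p [0.6033 0.2547 0.1904] zhead -175.48 F [ 0.6 -0.8 -1. ] M [0.09 0.02 0.03] w 0.0192 q6 -0.62
tip depth 0.0801 above axis -0.0018 lat -0.0006 F along axis 1.2
```

View pics/j9.png

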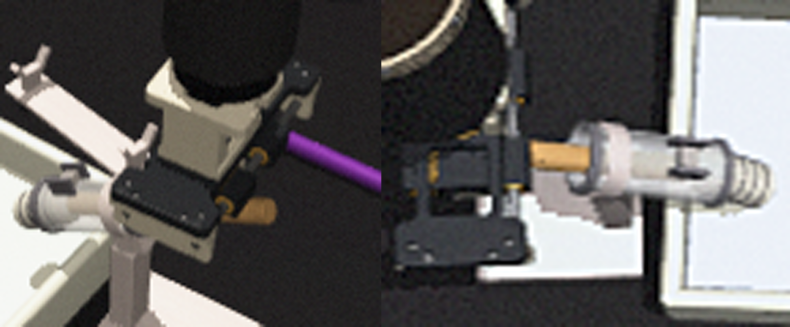

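The cartridge is now protruding from the lower end. Pushing the rest of the way.

Emit:
jog_arm([
  {"dx":0.0025,"dy":0.0043,"dz":0,"twist":0},
  {"dx":0.005,"dy":0.0087,"dz":0,"twist":0},
  {"dx":0.0075,"dy":0.013,"dz":0,"twist":0},
  {"dx":0.01,"dy":0.0173,"dz":0,"twist":0},
  {"dx":0.0125,"dy":0.0217,"dz":0,"twist":0},
  {"dx":0.015,"dy":0.026,"dz":0,"twist":0},
  {"dx":0.0165,"dy":0.0285,"dz":0,"twist":0},
  {"dx":0.0165,"dy":0.0285,"dz":0,"twist":0},
  {"dx":0.0165,"dy":0.0285,"dz":0,"twist":0},
])

```text
t: 11.9
eef_pos: [0.606, 0.2274, 0.1745]
ee_rot: [1.224, 1.571, -1.839]
force: [-0.5, 0.5, -0.4]
width: 0.0192
```

Run:
```python
from h import *
sl();shot(10,(230,150,430,310),(220,100,430,210))
```

```text
t 11.9 p [0.606  0.2274 0.1745] zhead -175.49 F [-0.5  0.5 -0.4] M [ 0.1  -0.07 -0.01] w 0.0192 q6 -0.58
tip depth 0.1117 above axis -0.0018 lat -0.0001 F along axis -0.3
```

View pics/j10.png

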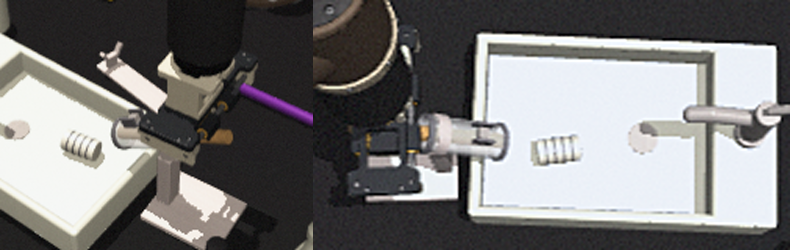

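The cartridge lies in the bowl at top-crop (555,150), about px (367,140). Next I'll retract to about 26 mm depth and then lower the grip so the bottom lip levels the dowel.

Emit:
jog_arm([
  {"dx":-0.002,"dy":-0.0035,"dz":0,"twist":0},
  {"dx":-0.006,"dy":-0.0104,"dz":0,"twist":0},
  {"dx":-0.011,"dy":-0.019,"dz":0,"twist":0},
  {"dx":-0.016,"dy":-0.0277,"dz":0,"twist":0},
  {"dx":-0.021,"dy":-0.0364,"dz":0,"twist":0},
  {"dx":-0.026,"dy":-0.045,"dz":0,"twist":0},
  {"dx":-0.031,"dy":-0.0537,"dz":0,"twist":0},
  {"dx":-0.036,"dy":-0.0624,"dz":0,"twist":0},
  {"dx":-0.041,"dy":-0.071,"dz":0,"twist":0},
  {"dx":-0.043,"dy":-0.0745,"dz":0,"twist":0},
  {"dx":-0.0395,"dy":-0.0765,"dz":0,"twist":0},
  {"dx":-0.036,"dy":-0.0785,"dz":0,"twist":0},
  {"dx":-0.036,"dy":-0.0785,"dz":0,"twist":0},
])

```text
t: 13.08
eef_pos: [0.5991, 0.3055, 0.209]
ee_rot: [0.448, 1.569, -2.615]
force: [-0.5, -0.4, -0.5]
width: 0.0193
```

Run:
```python
from h import *
sl();shot(11)
s,R=st();M=np.array([.6085,.196,.165]);h=np.array([.0785,-.9969,0])
print('s',(s['eef_pos']-M)@h,'axis z',s['eef_pos'][2]+.0065)
```

```text
t 13.08 p [0.5991 0.3055 0.209 ] zhead -175.49 F [-0.5 -0.4 -0.5] M [ 0.07 -0.05  0.01] w 0.0193 q6 -0.68
tip depth 0.0265 above axis -0.0112 lat -0.0008 F along axis 0.6
t 13.18 p [0.5995 0.3053 0.2098] zhead -175.49 F [ 0.3 -0.5 -0. ] M [ 0.12 -0.1  -0.  ] w 0.019 q6 -0.68
s -0.10964106630676486 axis z 0.2162714300677743
```

View pics/j11.png

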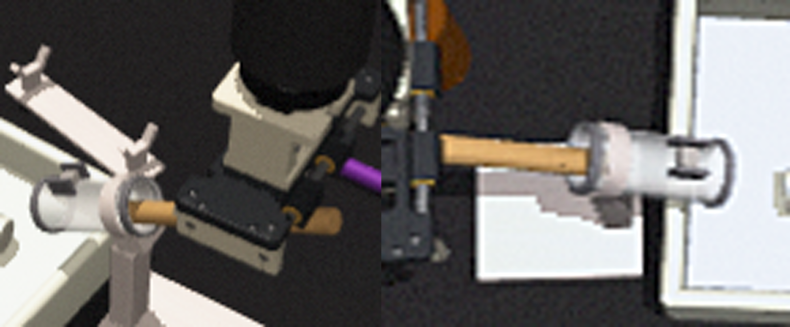

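Emit:
jog_arm([
  {"dx":0.004,"dy":-0.003,"dz":0,"twist":0},
  {"dx":0.0084,"dy":-0.0059,"dz":0,"twist":0},
  {"dx":0.013,"dy":-0.0083,"dz":0,"twist":0},
  {"dx":0.0178,"dy":-0.0107,"dz":0,"twist":0},
  {"dx":0.0227,"dy":-0.0128,"dz":0,"twist":0},
  {"dx":0.0276,"dy":-0.0147,"dz":0,"twist":0},
  {"dx":0.0327,"dy":-0.0163,"dz":0,"twist":0},
  {"dx":0.0378,"dy":-0.0178,"dz":0,"twist":0},
  {"dx":0.043,"dy":-0.019,"dz":0,"twist":0},
  {"dx":0.048,"dy":-0.02,"dz":0,"twist":0},
  {"dx":0.0535,"dy":-0.0208,"dz":0,"twist":0},
  {"dx":0.0586,"dy":-0.0214,"dz":0,"twist":0},
  {"dx":0.0586,"dy":-0.0214,"dz":0,"twist":0},
])

```text
t: 14.27
eef_pos: [0.5975, 0.3269, 0.1505]
ee_rot: [0.499, 1.569, -2.564]
force: [-0.1, 0.6, 0.9]
width: 0.0193
```

Run:
```python
from h import *
st();shot(12)
```

```text
t 14.27 p [0.5975 0.3269 0.1505] zhead -175.48 F [-0.1  0.6  0.9] M [ 0.06 -0.09  0.01] w 0.0193 q6 -0.71
```

View pics/j12.png

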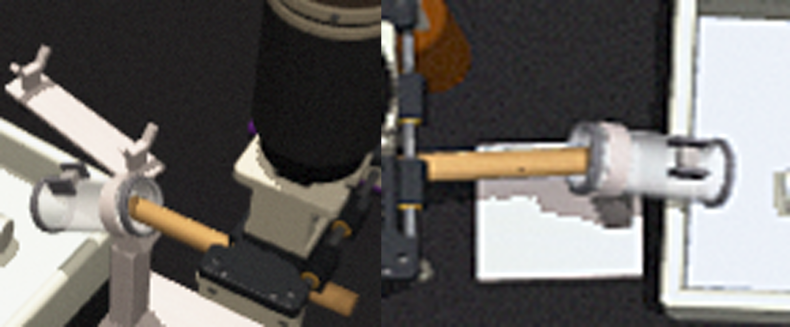

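The dowel looks near level. Withdrawing to measure its tilt.

Emit:
jog_arm([
  {"dx":0,"dy":-0.005,"dz":0,"twist":0},
  {"dx":0,"dy":-0.015,"dz":0,"twist":0},
  {"dx":0,"dy":-0.028,"dz":0,"twist":0},
  {"dx":-0.002,"dy":-0.041,"dz":0,"twist":0},
  {"dx":-0.004,"dy":-0.05,"dz":0,"twist":0},
  {"dx":-0.006,"dy":-0.055,"dz":0,"twist":0},
  {"dx":-0.006,"dy":-0.055,"dz":0,"twist":0},
])

```text
t: 14.95
eef_pos: [0.5935, 0.3839, 0.1583]
ee_rot: [-2.408, 1.57, 0.815]
force: [-0.5, 0.2, -1.0]
width: 0.0192
```

```bash
cat >> h.py <<'E'
def axis(i,rs,rt):
    L={}
    for n,roi in(("scene",rs),("top",rt)):
        im=cv2.imread(f"pics/{n}{i}.png");x0,y0,x1,y1=roi
        hsv=cv2.cvtColor(im,cv2.COLOR_BGR2HSV)
        m=cv2.inRange(hsv,(8,80,60),(28,255,255));k=np.zeros_like(m);k[y0:y1,x0:x1]=m[y0:y1,x0:x1]
        c=max(cv2.findContours(k,cv2.RETR_EXTERNAL,cv2.CHAIN_APPROX_NONE)[0],key=cv2.contourArea)
        f=np.zeros_like(k);cv2.drawContours(f,[c],-1,255,-1);p=np.argwhere(f)[:,::-1].astype(np.float32)
        vx,vy,cx,cy=cv2.fitLine(p,cv2.DIST_L2,0,.01,.01)[:,0];u=(p-[cx,cy])@[vx,vy]
        # use trimmed centre line
        a,b=np.percentile(u,[.5,99.5]);e=[np.array([cx,cy])+t*np.array([vx,vy]) for t in(a,b)]
        L[n]=sorted(e,key=lambda q:q[0]);print(n,np.round(L[n],1).tolist())
    tip=tri([L['scene'][0]],[L['top'][1]])[0]
    a=ray('top',L['top'])[1];b=ray('scene',L['scene'])[1]
    d=np.cross(np.cross(*a),np.cross(*b));d/=np.linalg.norm(d);d*=-np.sign(d[1])
    print('tip',tip.round(4),'head',np.degrees(np.arctan2(d[1],d[0])).round(2),'elev',np.degrees(np.arcsin(d[2])).round(2))
E
python3 - <<'E'
from h import *
st();shot(13)
axis(4,(350,230,402,262),(208,145,262,175))
axis(13,(340,225,396,270),(208,145,262,175))
E
```

```text
t 14.95 p [0.5935 0.3839 0.1583] zhead -175.39 F [-0.5  0.2 -1. ] M [ 0.06 -0.03 -0.  ] w 0.0192 q6 -0.77
scene [[356.7, 241.9], [396.3, 258.9]]
top [[208.7, 160.2], [254.0, 158.9]]
tip [0.6045 0.2333 0.1648 0.0026] head -85.7 elev -1.57
scene [[358.5, 243.7], [394.1, 258.8]]
top [[208.5, 160.4], [253.0, 159.5]]
tip [0.6036 0.2371 0.1605 0.0019] head -86.03 elev -2.44
```

View pics/j13.png

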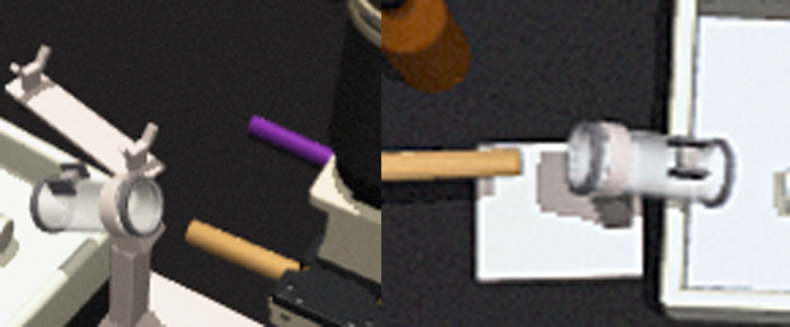

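The sleeve is empty. The dowel is within about 2° of level and hasn't slipped along the grip (tip 147 mm ahead). Returning above the rest.

Emit:
jog_arm([
  {"dx":-0.01,"dy":0,"dz":0,"twist":0},
  {"dx":-0.03,"dy":0,"dz":0,"twist":0},
  {"dx":-0.06,"dy":0,"dz":0,"twist":0},
  {"dx":-0.085,"dy":0.005,"dz":0.003,"twist":0.3},
  {"dx":-0.1,"dy":0.02,"dz":0.011,"twist":1},
  {"dx":-0.1,"dy":0.045,"dz":0.025,"twist":2.2},
  {"dx":-0.1,"dy":0.072,"dz":0.04,"twist":3.5},
  {"dx":-0.1,"dy":0.1,"dz":0.055,"twist":4.8},
  {"dx":-0.1,"dy":0.128,"dz":0.071,"twist":6.2},
  {"dx":-0.1,"dy":0.156,"dz":0.086,"twist":7.5},
  {"dx":-0.1,"dy":0.184,"dz":0.102,"twist":8.9},
  {"dx":-0.1,"dy":0.212,"dz":0.117,"twist":10.2},
  {"dx":-0.1,"dy":0.24,"dz":0.133,"twist":11.6},
  {"dx":-0.1,"dy":0.266,"dz":0.147,"twist":12.8},
  {"dx":-0.1,"dy":0.288,"dz":0.16,"twist":13.9},
  {"dx":-0.1,"dy":0.305,"dz":0.169,"twist":14.7},
  {"dx":-0.1,"dy":0.315,"dz":0.175,"twist":15.2},
  {"dx":-0.1,"dy":0.319,"dz":0.177,"twist":15.4},
  {"dx":-0.1,"dy":0.319,"dz":0.177,"twist":15.4},
])

```text
t: 16.63
eef_pos: [0.4425, 0.0495, 0.2585]
ee_rot: [-2.449, 1.57, 0.502]
force: [-1.0, 0.6, 0.0]
width: 0.0191
```

Run:
```python
from h import *
to([.4428,.0515,.07]);shot(14,(230,80,390,230),(270,190,400,260))
```

```text
t 16.63 p [0.4425 0.0495 0.2585] zhead 169.07 F [-1.   0.6  0. ] M [ 0.15 -0.11 -0.01] w 0.0191 q6 -0.75
dx dy dz to [0.4428, 0.0515, 0.07] [ 0.1885 -0.0019  0.0003]
```

View pics/j14.png

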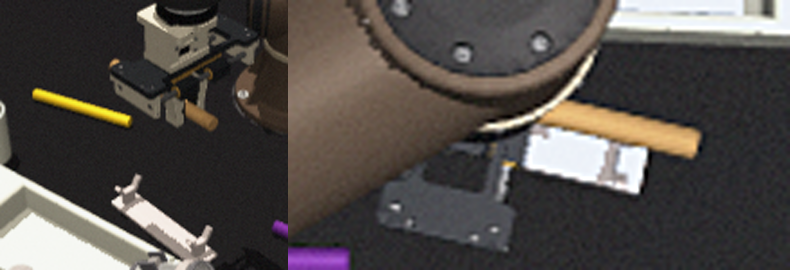

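Emit:
jog_arm([
  {"dx":0.01,"dy":-0.001,"dz":0,"twist":0},
  {"dx":0.03,"dy":-0.001,"dz":0,"twist":0},
  {"dx":0.055,"dy":-0.001,"dz":0,"twist":0},
  {"dx":0.08,"dy":-0.001,"dz":0,"twist":0},
  {"dx":0.105,"dy":-0.001,"dz":0,"twist":0},
  {"dx":0.13,"dy":-0.001,"dz":0,"twist":0},
  {"dx":0.155,"dy":-0.001,"dz":0,"twist":0},
  {"dx":0.175,"dy":-0.001,"dz":0,"twist":0},
  {"dx":0.188,"dy":-0.001,"dz":0,"twist":0},
  {"dx":0.195,"dy":-0.001,"dz":0,"twist":0},
  {"dx":0.195,"dy":-0.001,"dz":0,"twist":0},
])

```text
t: 17.65
eef_pos: [0.4416, 0.0509, 0.0609]
ee_rot: [0.708, 1.567, -2.623]
force: [-0.0, 0.7, -0.7]
width: 0.019
```

Run:
```python
from h import *
to([.4428,.0515,.0375]);shot(15,(270,140,370,230),(280,190,390,260))
```

```text
t 17.65 p [0.4416 0.0509 0.0609] zhead 169.16 F [-0.   0.7 -0.7] M [ 0.13 -0.05 -0.01] w 0.019 q6 -0.75
dx dy dz to [0.4428, 0.0515, 0.0375] [ 0.0234 -0.0009 -0.0011]
```

View pics/j15.png

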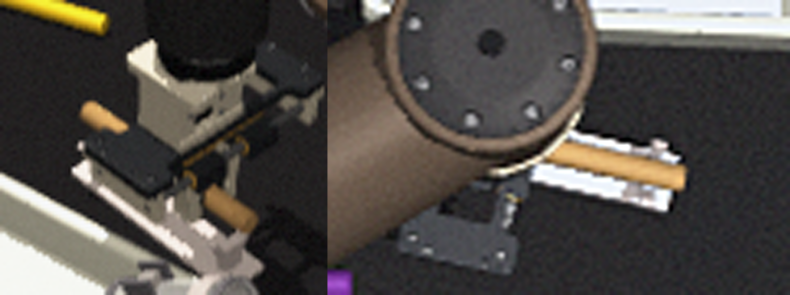

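The dowel is aligned above the notches. Lowering slowly to the original height.

Emit:
jog_arm([
  {"dx":0.003,"dy":-0.0005,"dz":-0.0005,"twist":0},
  {"dx":0.006,"dy":-0.0005,"dz":-0.001,"twist":0},
  {"dx":0.009,"dy":-0.0005,"dz":-0.001,"twist":0},
  {"dx":0.012,"dy":-0.0005,"dz":-0.001,"twist":0},
  {"dx":0.015,"dy":-0.0005,"dz":-0.001,"twist":0},
  {"dx":0.018,"dy":-0.0005,"dz":-0.001,"twist":0},
  {"dx":0.021,"dy":-0.0005,"dz":-0.001,"twist":0},
  {"dx":0.023,"dy":-0.0005,"dz":-0.001,"twist":0},
  {"dx":0.0235,"dy":-0.0005,"dz":-0.001,"twist":0},
  {"dx":0.0235,"dy":-0.0005,"dz":-0.001,"twist":0},
])

```text
t: 18.58
eef_pos: [0.4436, 0.0512, 0.0393]
ee_rot: [0.918, 1.57, -2.413]
force: [0.4, 0.2, 0.8]
width: 0.019
```

Run:
```python
from h import *
to([.4428,.0515,.0375]);shot(16,(270,140,370,230),(280,190,390,260))
```

```text
t 18.58 p [0.4436 0.0512 0.0393] zhead 169.13 F [0.4 0.2 0.8] M [ 0.01  0.04 -0.04] w 0.019 q6 -0.75
dx dy dz to [0.4428, 0.0515, 0.0375] [ 0.0018 -0.0001  0.0009]
```

View pics/j16.png

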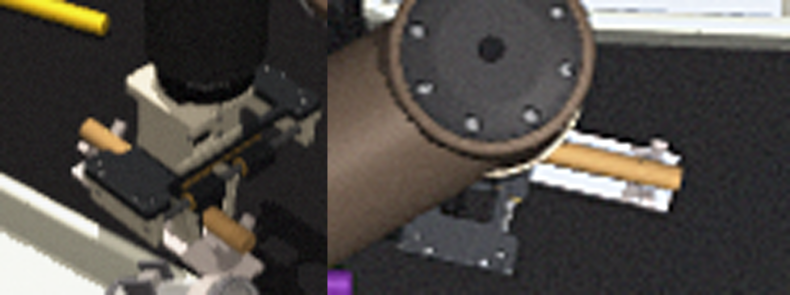

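The dowel sits in the notches, with a slight contact force. Lowering 2 mm more, then releasing.

Emit:
jog_arm([
  {"dx":0.001,"dy":0,"dz":0,"twist":0},
  {"dx":0.0015,"dy":0,"dz":0,"twist":0},
  {"dx":0.002,"dy":0,"dz":0,"twist":0},
  {"dx":0.002,"dy":0,"dz":0,"twist":0},
])

```text
t: 19.02
eef_pos: [0.4438, 0.0513, 0.0378]
ee_rot: [-2.879, 1.57, 0.073]
force: [-2.0, -0.6, 6.1]
width: 0.0193
```

Emit:
jog_arm([
  {"dx":0,"dy":0,"dz":0,"twist":0},
  {"dx":0,"dy":0,"dz":0,"twist":0},
  {"dx":0,"dy":0,"dz":0,"twist":0},
  {"dx":0,"dy":0,"dz":0,"twist":0},
  {"dx":0,"dy":0,"dz":0,"twist":0},
  {"dx":0,"dy":0,"dz":0,"twist":0},
  {"dx":0,"dy":0,"dz":0,"twist":0},
  {"dx":0,"dy":0,"dz":0,"twist":0},
], gripper=0.07)

```text
t: 19.68
eef_pos: [0.4437, 0.0513, 0.0374]
ee_rot: [0.662, 1.571, -2.669]
force: [0.1, -0.8, 0.2]
width: 0.0664
```

Run:
```python
from h import *
st();shot(17,(270,140,370,230),(280,190,390,260))
```

```text
t 19.68 p [0.4437 0.0513 0.0374] zhead 169.12 F [ 0.1 -0.8  0.2] M [ 0.06 -0.09  0.02] w 0.0664 q6 -0.75
```

View pics/j17.png

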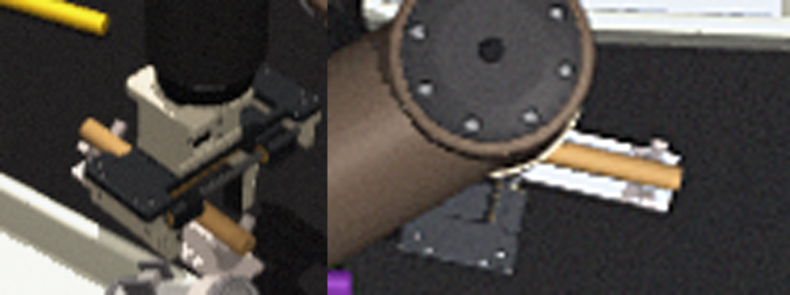

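Released and seated. Raising clear and moving aside to check.

Emit:
jog_arm([
  {"dx":-0.005,"dy":0,"dz":0,"twist":0},
  {"dx":-0.015,"dy":0,"dz":0,"twist":0},
  {"dx":-0.03,"dy":0,"dz":0,"twist":0},
  {"dx":-0.05,"dy":0,"dz":0,"twist":0},
  {"dx":-0.08,"dy":0,"dz":0,"twist":0},
  {"dx":-0.11,"dy":0,"dz":0,"twist":0},
  {"dx":-0.14,"dy":0,"dz":0,"twist":0},
  {"dx":-0.17,"dy":0,"dz":0,"twist":0},
  {"dx":-0.19,"dy":-0.01,"dz":0,"twist":0},
  {"dx":-0.2,"dy":-0.03,"dz":0,"twist":0},
  {"dx":-0.2,"dy":-0.06,"dz":0,"twist":0},
  {"dx":-0.2,"dy":-0.09,"dz":0.005,"twist":0},
  {"dx":-0.2,"dy":-0.12,"dz":0.01,"twist":0},
  {"dx":-0.2,"dy":-0.15,"dz":0.02,"twist":0},
  {"dx":-0.2,"dy":-0.18,"dz":0.03,"twist":0},
  {"dx":-0.2,"dy":-0.21,"dz":0.04,"twist":0},
  {"dx":-0.2,"dy":-0.235,"dz":0.05,"twist":0},
  {"dx":-0.2,"dy":-0.25,"dz":0.055,"twist":0},
  {"dx":-0.2,"dy":-0.25,"dz":0.055,"twist":0},
])

```text
t: 21.37
eef_pos: [0.4364, 0.3096, 0.2374]
ee_rot: [2.339, 1.571, -0.99]
force: [0.3, 0.0, -0.7]
width: 0.07
```

Run:
```python
from h import *
st();shot(18,(200,130,470,360),(180,90,480,260))
axis(18,(285,170,355,222),(295,205,370,245));axis(0,(285,170,355,222),(295,205,370,245))
```

```text
t 21.37 p [0.4364 0.3096 0.2374] zhead 169.26 F [ 0.3  0.  -0.7] M [ 0.11 -0.17 -0.01] w 0.07 q6 -1.17
scene [[295.1, 177.6], [346.2, 215.0]]
top [[300.0, 218.0], [363.2, 232.2]]
tip [ 0.4153 -0.0935  0.0486  0.0021] head -100.87 elev 0.01
scene [[295.1, 177.3], [345.9, 215.0]]
top [[300.2, 218.0], [363.6, 232.4]]
tip [ 0.4145 -0.0946  0.0484  0.0017] head -101.04 elev 0.11
```

View pics/j18.png

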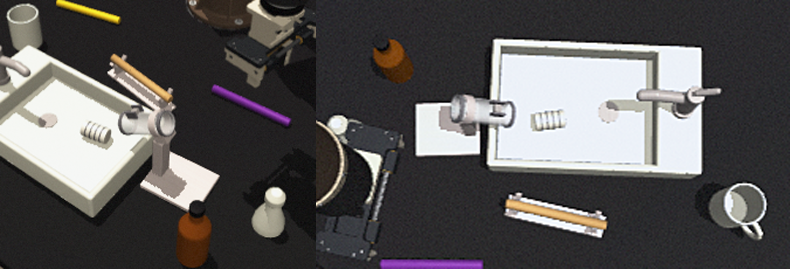

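Run:
```python
from h import *
# bystander change check: difference near mug, soap, figurine
for n,rs in(("top",{'mug':(425,200,470,245),'soap':(210,108,245,145),'fig':(183,158,218,190)}),("scene",{'mug':(203,130,240,172),'soap':(345,298,386,360),'fig':(410,287,448,335)})):
    a=cv2.imread(f"pics/{n}0.png").astype(int);b=cv2.imread(f"pics/{n}18.png").astype(int)
    for k,(x0,y0,x1,y1) in rs.items(): print(n,k,np.abs(a-b)[y0:y1,x0:x1].mean().round(1))
```

```text
top mug 3.6
top soap 4.6
top fig 40.0
scene mug 2.2
scene soap 2.6
scene fig 5.4
```

Run:
```python
from station import arm
print(arm.job_done())
```

```text
the job is handed in; nothing more can be done
None
```

The cartridge is out of the sleeve and lying in the basin bowl, and the dowel is back in its rest and released. I handed the job in at about 21.5 s.

The tool can only turn about the vertical, so I tilted the dowel by pivoting it between the pads. The sleeve's upper wall brought it to 30°, and the lower lip levelled it again afterwards. The push ran until the dowel's tip was about 112 mm down the tube.

**Last checks:**
- **Cartridge:** both views show it in the bowl.
- **Dowel:** it is level (0.01°) and its measured end is within about 1.5 mm of where it started, with its heading within 0.2°. Its triangulated end height came out at about 48 mm, the same as before the job, against 44 mm in the text. That looks like a constant camera error.
- **Mug and soap bottle:** unchanged in both views.
- **Figurine:** it looks unmoved in the scene view, where a shift in shadow probably explains the somewhat larger image difference. The arm hid it in the last top view, so it was checked from one side only.
- **Force:** the largest I saw was about 6 N, while seating the dowel. Force was only read at the end of each move.

One gripper command was refused for incomplete rows and resent. It caused no motion.

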